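# Clamp the vials in the tube mixer

## Robot

A 6-joint arm with a two-finger parallel gripper is mounted at the origin on a cart in front of the work surface, level with it; the furniture and walls round the work are solid. World frame = base frame: x ahead of the robot, y to its left, z up, the work surface at z = 0. Lengths are in mm, angles in rad, forces in N, time in s.
With the tool pointing down it reaches from about 350 to 775 mm from the base axis. Payload 7.3 kg.
Tool frame: the origin (TCP) lies at the very end of the fingers, on their centre line; the grasp point (between the pads) lies 19 mm behind it; z points along the fingers, y is the line along which they close (so a half turn about z gives the same grasp; the last joint's range is limited). The gripper opens to 92 mm and grips with 3 to 60 N. Pads are 19 mm wide; open, the fingers measure 130 mm over their backs; the gripper's body (75 mm by 190 mm) begins 47 mm behind the grasp point.
Start: joints at [1.133, 0.342, 1.524, -0, 1.275, -0.146], TCP at [151.016, 502.834, 197.841] pointing down, gripper open.
Joint ranges: [-2.53, 2.53], [-0.77, 2.02], [0.04, 2.7], [-1, 4.14], [0.28, 2.66], [-3.11, 3.11]. Speed limits (rad/s): [2.57, 2.57, 3.14, 3.14, 3.14, 3.14].

## Interface

Orientations are given as [roll, pitch, yaw] about the fixed x, y, z axes, in that order (R = Rz(yaw) Ry(pitch) Rx(roll)).
In Python, from plant import bot gives the robot as it stands.
- The arm moves only by the tool jog_arm, never from a script. Its argument "targets" is a list of rows, each an object with "xyz": the shift along the tool's x, y, z as a fraction of full scale, a list of three; "spin": the turn about the tool's z as a fraction of full scale. In form: [{"xyz": [x, y, z], "spin": spin}, ...]. A call has exactly 10 rows; each row shifts and turns the commanded pose from where the row before left it, along the tool's axes as they then stand; what a row does not reach is not made up. Full scale, the value 1, is 80 mm for a shift and 0.1 rad for a turn. A row lasts 1/8 s, in which the tool goes at most 62.5 mm and 10.7 degrees, less where a joint would pass 70% of its speed; a pose out of reach is approached as far as the arm can. A call with a number of a shift or a turn outside -1 to 1 is refused whole. A call with a gripper value outside its range is refused whole. "gripper" is the opening in per cent of the stroke, from 0 (shut) to 100 (fully open), set as the call begins (left out, the last holds). The fingers move at their own pace and stop on an object; the grip force is fixed at half the most. Time passes only in rows, so rows that do not move let the fingers close, or fill a call up. It gives the time, the measured TCP pose, the force, the opening and the grip force at its end, in the units of the state.
- bot.get_obs(): the state, without advancing time (a new reading comes with each control period).
- bot.capture(name): name is "scene" or "top" or "wrist"; returns the picture (384x512x3 uint8, blue, green, red); there is no depth.
- bot.get_calibration(name): a dict with "vfov" (degrees; the focal length in pixels is half the picture's height over the tangent of half this angle, whatever the lens; pixels are square), "cx", "cy" (the principal point, pixels), "eye" and "rotation" of the camera in the world. Camera axes: x right, y down, z forward; pixel columns grow to the right and rows downward; lengths in mm; the calibration is good to about 2 mm. A picture is of the moment at which its call begins: read the wrist's pose just before it. get_calibration takes no time and is no camera call; for the wrist camera it gives the pose at the moment of the call.
- bot.close_job(): hands the job in; it is judged then, once.
The state is a dict: "time": time; "joint_positions": joint angles; "dq": joint speeds; "tau": joint torques, N m; "tool_pos": TCP position; "tcp_rot": TCP orientation; "contact_force": force on the tool from outside, world axes, zero at the start; "moment": the same for the moment, N m; "grip_width": finger opening in mm; "finger_force": force on a finger pad.
Only numpy, scipy, OpenCV 4.12 (cv2) and the standard library are available. Lean on these libraries where they do the work, as an engineer would, in place of code of your own. Each camera call takes 0.05 s, during which the arm holds its last target. There are 200 camera calls.

## Task

Get the tube mixer ready to run: set the loose clamp cover level on the vials, its hole over the threaded stud and its end notches round the two guide rods. Pressing only lightly, turn the red wing knob back (anticlockwise from above) until you feel its thread start drop in, and only then turn it forward (clockwise) until it comes up firm and the cover is clamped on the vials, without forcing it further. Let go of it, and leave the other things on the bench where they are.

Things in the scene. Friction and masses are not known exactly. Their poses are not given: they have to be found in the camera images.
- mixer: tube mixer, fixed: white housing 200 x 190 x 56 mm, two dials on its front (-x); on it a blue block with eight glass vials in two rows along y, cap tops all at z = 132 mm. Origin: on the bench under the housing's centre, z up. Two upright steel guide rods, 8 mm thick with tapered tips, at y = +64 and -64 mm (x = 0) in its axes, reach z = 153 mm.
- stud: fixed steel stud in the mixer's middle. Origin: on its axis, level with the cap tops (132 mm over the bench); axes parallel to the mixer's. Core 16 mm thick. Two-start right-hand thread, 26 mm across: ridges 3.5 mm thick begin 25 mm above the origin and fall 16 mm a turn clockwise for 115 degrees, then a 65 degree gap. The angle of the starts varies, is hidden in every pose, and must be felt.
- stud_tip (a point): end of the stud's tapered nose, on its axis, 34 mm above the stud's origin
- cover: loose clamp cover, flat on the bench at the start: aluminium plate 92 (x) x 144 (y) x 10 mm, rubber below, 0.5 kg with its captive knob. Origin: centre of the underside, z up. 33 mm hole in the middle; in the middle of each short end a notch 13.6 mm wide (x), 16 mm deep (y), for a guide rod. Half a turn gives the same fit. On the vials its origin meets the stud's origin.
- knob_grip (a point): grip point in the knob's red wing, 3 mm below its top, 71 mm above the cover's underside (plus knob_float). Wing 56 mm long (this point's x), 16 mm thick (its y: pinch here), 28 mm high, over a black sleeve 39 mm across (top 21 mm below this point, bore 29 mm) that goes over the stud. Two 4 mm lugs in the sleeve, 55 mm below this point, ride on the thread.
- knob (a joint): angle of the knob in the cover (rad), near 0 at the start; grows clockwise from above (forward, tightening), falls anticlockwise (backing). With the cover on the vials the lugs pass the thread starts after 0.5 to 2.1 rad of backing. Forward from there the thread clamps the cover and meets an end stop after 1.4 to 2.4 rad: the moment jumps from under 0.1 to over 0.3 N m. It holds by itself.
- knob_float (a joint): axial play of the knob in the cover (m): 0 = down on the cover, 0.014 = pulled up (so the cover hangs when carried by the wing). With the cover on the vials the knob first stands on the thread ridges at 0.005 to 0.011; past the thread starts the push on it vanishes and it can be lowered to 0. Clamped it stays at 0. A firm clamp bears on the vials with some 20 to 60 N.
- wash_bottle: white wash bottle with a red cap, 62 x 94 x 191 mm, standing loose; origin under its centre
- beaker: empty glass beaker, 64 mm across, 82 mm high, loose; origin under its centre
- spare_vial: spare vial with a white cap, 30 mm across, 76 mm high, standing loose; origin under its centre
- crucible: small cream crucible, 34 mm across, 36 mm high, loose; origin under its centre

How it is judged:
By the outcome, as a careful person would: the job done as asked, in the order asked, and still so for the second after the job is handed in, with the robot touching nothing.
It also fails if it takes over 61 s, if anything falls off the work surface, if the arm or the gripper's body presses on something with over 40 N, if the wrist force passes 120 N, or if a joint passes its speed limit or range.

## Working session

There is one attempt and no reset: what is moved stays moved. The work goes in short steps, Python scripts to look and compute and a tool call to move; the robot and the scene stay as the last step left them, time stands still between calls to the robot, and variables do not carry over. Pictures are saved under pics/ and viewed, at most 10 in all, crops included, and the job is handed in when it is done.

Besides the shell and the picture viewer there is one more tool, called after "Emit:" as name([rows], argument=value, ...), one row to a line, values as JSON. jog_arm: Moves the arm, as the interface text tells. Shift numbers are shares of 80 mm and turn numbers shares of 0.1 rad, none past 1 either way. Its arguments: {"type":"object","properties":{"targets":{"type":"array","items":{"type":"object","properties":{"xyz":{"type":"array","items":{"type":"number"}},"spin":{"type":"number"}}}},"gripper":{"type":"number"}},"required":["targets"]}

```bash
mkdir -p pics; ls; python3 - <<'E'
from plant import bot
import cv2,numpy as np
o=bot.get_obs();print({k:np.round(v,3).tolist() for k,v in o.items()})
a=bot.capture("scene");b=bot.capture("top")
cv2.imwrite("pics/s0.png",a);cv2.imwrite("pics/t0.png",b)
for n in("scene","top","wrist"):print(n,{k:np.round(v,3).tolist() for k,v in bot.get_calibration(n).items()if not isinstance(v,str)})
E
```

```text
pics
{'time': 0.0, 'joint_positions': [1.133, 0.343, 1.525, 0.0, 1.275, -0.146], 'dq': [0.001, 0.001, 0.001, -0.002, 0.001, -0.001], 'tau': [-0.0, -43.125, -24.422, 0.072, 0.056, -0.0], 'tool_pos': [150.803, 502.415, 197.165], 'tcp_rot': [-3.14, -0.0, 2.85], 'contact_force': [0.554, -1.195, -0.191], 'moment': [0.031, 0.033, 0.043], 'finger_force': 0.0, 'grip_width': 92.14}
scene {'vfov': 42.788, 'cx': 258.861, 'cy': 195.106, 'eye': [-71.163, -980.752, 687.932], 'rotation': [-2.008, 0.026, -0.515]}
top {'vfov': 47.168, 'cx': 255.579, 'cy': 186.257, 'eye': [422.312, 114.175, 1409.863], 'rotation': [-3.052, 0.004, -1.591]}
wrist {'vfov': 58.011, 'cx': 265.381, 'cy': 192.501, 'eye': [86.714, 521.374, 384.498], 'rotation': [2.889, 0.002, 1.278]}
```

View pics/t0.png

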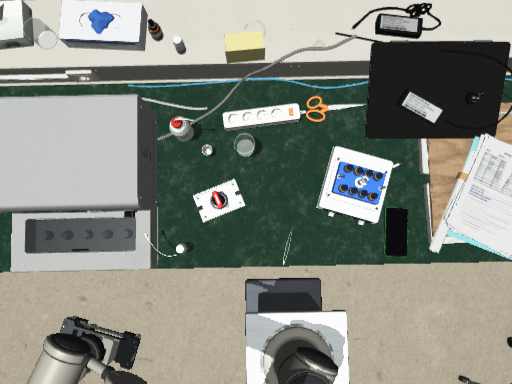

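View pics/s0.png

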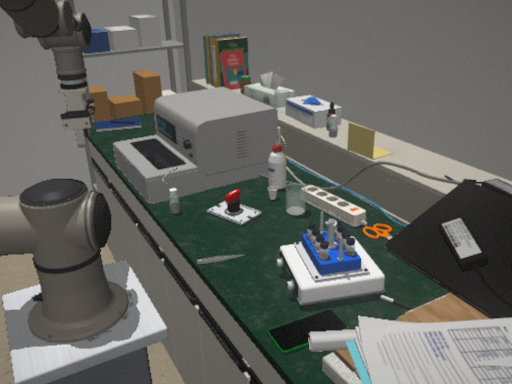

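The top view shows the cover at about (219,200) with its red wing, and the mixer at about (358,185). The beaker, bottle and crucible are behind the cover.

```bash
cat > h.py <<'E'
import cv2,numpy as np
from plant import bot
from scipy.spatial.transform import Rotation as Ro
def cal(n):
    c=bot.get_calibration(n); return c,Ro.from_euler('xyz',c['rotation']).as_matrix()
def ray(n,uv,z,cr=None):
    c,R=cr or cal(n); f=192/np.tan(np.radians(c['vfov'])/2)
    uv=np.atleast_2d(uv); d=np.c_[(uv[:,0]-c['cx'])/f,(uv[:,1]-c['cy'])/f,np.ones(len(uv))]@R.T
    e=np.array(c['eye']); return e+d*((z-e[2])/d[:,2])[:,None]
def proj(n,p,cr=None):
    c,R=cr or cal(n); f=192/np.tan(np.radians(c['vfov'])/2)
    q=(np.atleast_2d(p)-np.array(c['eye']))@R; return q[:,:2]/q[:,2:]*f+[c['cx'],c['cy']]
def blob(m,near=None,mina=20):
    cs,_=cv2.findContours(m.astype(np.uint8),cv2.RETR_EXTERNAL,cv2.CHAIN_APPROX_NONE)
    cs=[c for c in cs if cv2.contourArea(c)>=mina]
    if near is None: return max(cs,key=cv2.contourArea)
    return min(cs,key=lambda c:np.hypot(*(np.array(cv2.minAreaRect(c)[0])-near)))
def show():
    o=bot.get_obs()
    for k in('time','tool_pos','tcp_rot','contact_force','moment','grip_width','finger_force','joint_positions'):print(k,np.round(o[k],3))
def rect(n,m,z,near,mina,cr=None):
    r=cv2.minAreaRect(blob(m,near,mina)); p=ray(n,cv2.boxPoints(r),z,cr)[:,:2]
    e=p[1]-p[0],p[2]-p[1]; L=max(e,key=np.linalg.norm)
    return p.mean(0).round(1),[round(float(np.linalg.norm(x)),1) for x in e],round(float(np.arctan2(L[1],L[0])%np.pi),3)
E
python3 - <<'E'
from h import *
a=cv2.imread('pics/t0.png').astype(int);b,g,r=a[...,0],a[...,1],a[...,2]
red=(r>120)&(g<70)&(b<80)
print('wing',rect('top',red,72,(219,200),8))
wh=((a.min(2)>110)).astype(np.uint8)
wh2=cv2.morphologyEx(wh|red.astype(np.uint8),cv2.MORPH_CLOSE,np.ones((7,7)))
print('plate',rect('top',wh2,10,(219,200),300))
blue=(b>120)&(r<90)
bl=cv2.morphologyEx(blue.astype(np.uint8),cv2.MORPH_CLOSE,np.ones((7,7)))
print('blk',[rect('top',bl,z,(360,183),300) for z in(100,)])
print('house',rect('top',wh2|bl,56,(357,185),1500))
for nme,uv,z in(('beaker',(245,145),82),('bottle',(180,124),190),('cruc',(207,150),36),('vial',(181,248),76)):print(nme,ray('top',uv,z).round())
E
```

```text
wing (array([747.1, 360. ]), [26.3, 26.8], 0.764)
plate (array([505.5, 236.8]), [146.9, 94.6], 1.933)
blk [(array([ 544.4, -189.7]), [97.8, 142.7], 1.283)]
house (array([ 535.6, -194.2]), [218.3, 212.6], 2.832)
beaker [[669. 147.  82.]]
bottle [[712. 327. 190.]]
cruc [[664. 269.  36.]]
vial [[360. 346.  76.]]
```

Emit:
jog_arm([
  {"xyz": [-0.65,-0.24,-0.2],"spin": 0},
  {"xyz": [-0.65,-0.24,-0.2],"spin": 0},
  {"xyz": [-0.65,-0.24,0],"spin": 0},
  {"xyz": [-0.65,-0.24,0],"spin": 0},
  {"xyz": [-0.65,-0.24,0],"spin": 0},
  {"xyz": [-0.65,-0.24,0],"spin": 0},
  {"xyz": [-0.65,-0.24,0.2],"spin": 0},
  {"xyz": [-0.65,-0.24,0.2],"spin": 0},
  {"xyz": [0,0,0],"spin": 1},
  {"xyz": [0,0,0],"spin": 1},
])

```text
time: 1.35
tool_pos: [505.4, 235.1, 196.8]
tcp_rot: [-3.14, -0.002, 2.645]
contact_force: [-0.2, 0.2, 0.0]
grip_width: 91.9
finger_force: 0.0
```

Emit:
jog_arm([
  {"xyz": [0,0,0],"spin": 1},
  {"xyz": [0,0,0],"spin": 1},
  {"xyz": [0,0,0],"spin": 1},
  {"xyz": [0,0,0],"spin": 1},
  {"xyz": [0,0,0],"spin": 1},
  {"xyz": [0,0,0],"spin": 1},
  {"xyz": [0,0,0],"spin": 1},
  {"xyz": [0,0,0],"spin": 1},
  {"xyz": [0,0,0],"spin": 1},
  {"xyz": [0,0,0],"spin": 1},
])

```text
time: 2.6
tool_pos: [505.0, 235.9, 197.4]
tcp_rot: [-3.141, 0.0, 1.646]
contact_force: [-0.6, -0.6, -0.3]
grip_width: 92.1
finger_force: 0.0
```

Emit:
jog_arm([
  {"xyz": [0,0,0],"spin": 1},
  {"xyz": [0,0,0],"spin": 1},
  {"xyz": [0,0,0],"spin": 1},
  {"xyz": [0,0,0],"spin": 1},
  {"xyz": [0,0,0],"spin": 1},
  {"xyz": [0,0,0],"spin": 1},
  {"xyz": [0,0,0],"spin": 1},
  {"xyz": [0,0,0],"spin": 1},
  {"xyz": [0,0,0],"spin": 1},
  {"xyz": [0,0,0],"spin": 1},
])

```text
time: 3.85
tool_pos: [505.0, 236.0, 197.4]
tcp_rot: [-3.141, 0.001, 0.647]
contact_force: [0.2, -1.3, 0.2]
grip_width: 91.7
finger_force: 0.0
```

Emit:
jog_arm([
  {"xyz": [0,0,0],"spin": 1},
  {"xyz": [0,0,0],"spin": 1},
  {"xyz": [0,0,0],"spin": 0.9},
  {"xyz": [0,0,0],"spin": 0},
  {"xyz": [0,0,0],"spin": 0},
  {"xyz": [0,0,0],"spin": 0},
  {"xyz": [0,0,0],"spin": 0},
  {"xyz": [0,0,0],"spin": 0},
  {"xyz": [0,0,0],"spin": 0},
  {"xyz": [0,0,0],"spin": 0},
])

```text
time: 5.1
tool_pos: [505.2, 236.1, 197.8]
tcp_rot: [-3.142, -0.0, 0.36]
contact_force: [0.3, 1.0, -0.9]
grip_width: 91.7
finger_force: 0.0
```

```bash
python3 - <<'E'
from h import *
show();cr=cal('wrist')
a=bot.capture('wrist');cv2.imwrite('pics/w1.png',a)
a=a.astype(int);b,g,r=a[...,0],a[...,1],a[...,2]
red=(r>110)&(g<80)&(b<80)
print('wing',[rect('wrist',red,z,(265,192),200,cr) for z in(60,74)])
E
```

```text
time 5.1
tool_pos [505.247 236.068 197.84 ]
tcp_rot [-3.142 -0.     0.36 ]
contact_force [ 0.293  1.038 -0.929]
moment [-0.092  0.141 -0.019]
grip_width 91.653
finger_force 0.0
joint_positions [0.3   0.402 1.433 0.    1.307 1.511]
wing [(array([505.6, 234.9]), [15.8, 59.6], 0.412), (array([508.3, 235.9]), [15.1, 57.1], 0.412)]
```

View pics/w1.png

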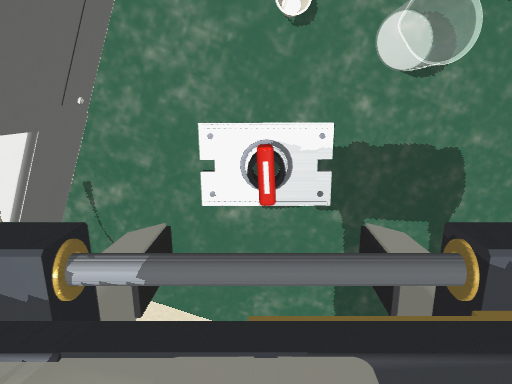

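The wing is at (265,175) px, centred 3 mm ahead of the TCP; its angle is 0.41. Plate corners are around (200,123)-(332,206).

Emit:
jog_arm([
  {"xyz": [0.035,0.013,0],"spin": -0.5},
  {"xyz": [0,0,0.3],"spin": 0},
  {"xyz": [0,0,0.5],"spin": 0},
  {"xyz": [0,0,0.5],"spin": 0},
  {"xyz": [0,0,0.25],"spin": 0},
  {"xyz": [0,0,0.15],"spin": 0},
  {"xyz": [0,0,0.1],"spin": 0},
  {"xyz": [0,0,0],"spin": 0},
  {"xyz": [0,0,0],"spin": 0},
  {"xyz": [0,0,0],"spin": 0},
])

```text
time: 6.4
tool_pos: [508.6, 236.2, 54.5]
tcp_rot: [3.142, -0.001, 0.41]
contact_force: [0.6, 0.8, -0.7]
grip_width: 91.5
finger_force: 0.0
```

```bash
python3 - <<'E'
from h import *
show();cr=cal('wrist')
w=bot.capture('wrist');cv2.imwrite('pics/w2.png',w)
a=cv2.imread('pics/w1.png').astype(int)
m=(a.min(2)>120)[100:215,185:345]
m=cv2.morphologyEx(m.astype(np.uint8),cv2.MORPH_CLOSE,np.ones((25,25)))
c=blob(m)
r=cv2.minAreaRect(c);print(r[0][0]+185,r[0][1]+100,r[1:])
E
```

```text
time 6.4
tool_pos [508.647 236.237  54.533]
tcp_rot [ 3.142e+00 -1.000e-03  4.100e-01]
contact_force [ 0.613  0.756 -0.69 ]
moment [-0.092  0.147 -0.067]
grip_width 91.499
finger_force 0.0
joint_positions [0.298 0.556 1.611 0.    0.974 1.459]
271.0 168.0 ((92.0, 146.0), 90.0)
```

View pics/w2.png

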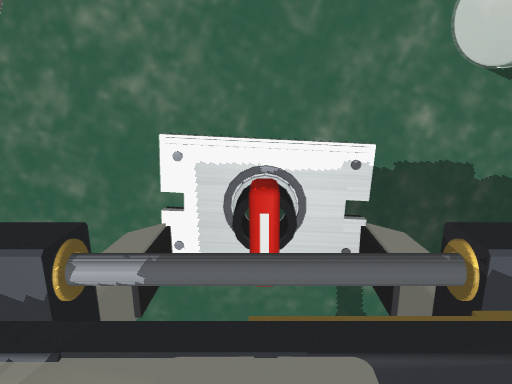

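The wing (264,230) is centred between the fingers, and the plate is skewed about 0.05 rad to the tool. Next I'll grip and lift.

Emit:
jog_arm([
  {"xyz": [0,0,0],"spin": 0},
  {"xyz": [0,0,0],"spin": 0},
  {"xyz": [0,0,0],"spin": 0},
  {"xyz": [0,0,0],"spin": 0},
  {"xyz": [0,0,0],"spin": 0},
  {"xyz": [0,0,0],"spin": 0},
  {"xyz": [0,0,0],"spin": 0},
  {"xyz": [0,0,0],"spin": 0},
  {"xyz": [0,0,0],"spin": 0},
  {"xyz": [0,0,0],"spin": 0},
], gripper=0)

```text
time: 7.7
tool_pos: [508.2, 236.1, 53.8]
tcp_rot: [-3.142, -0.0, 0.41]
contact_force: [-0.1, 0.3, 0.2]
grip_width: 0.9
finger_force: 0.0
```

Emit:
jog_arm([
  {"xyz": [0,0,-0.05],"spin": 0},
  {"xyz": [0,0,-0.05],"spin": 0},
  {"xyz": [0,0,-0.05],"spin": 0},
  {"xyz": [0,0,-0.05],"spin": 0},
  {"xyz": [0,0,-0.1],"spin": 0},
  {"xyz": [0,0,-0.3],"spin": 0},
  {"xyz": [0,0,-0.4],"spin": 0},
  {"xyz": [0,0,-0.5],"spin": 0},
  {"xyz": [0,0,-0.4],"spin": 0},
  {"xyz": [0,0,-0.3],"spin": 0},
])

```text
time: 8.95
tool_pos: [508.4, 236.1, 232.0]
tcp_rot: [3.141, -0.002, 0.41]
contact_force: [-0.2, -0.5, 0.7]
grip_width: 0.3
finger_force: 0.0
```

```bash
python3 - <<'E'
from h import *
show();cr=cal('wrist')
w=bot.capture('wrist');cv2.imwrite('pics/w3.png',w)
t=cv2.imread('pics/t0.png')
# mixer close look: crop of initial top view, enlarged
cv2.imwrite('pics/t0m.png',cv2.resize(t[130:240,300:430],None,fx=5,fy=5,interpolation=cv2.INTER_CUBIC))
E
```

```text
time 8.95
tool_pos [508.444 236.143 232.043]
tcp_rot [ 3.141e+00 -2.000e-03  4.100e-01]
contact_force [-0.195 -0.492  0.661]
moment [-0.051  0.151  0.029]
grip_width 0.265
finger_force 0.0
joint_positions [0.298 0.383 1.366 0.    1.39  1.459]
```

View pics/w3.png

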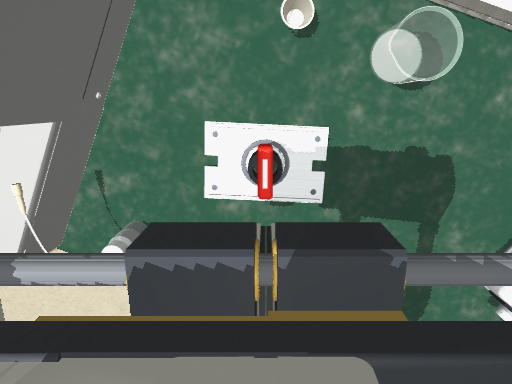

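View pics/t0m.png

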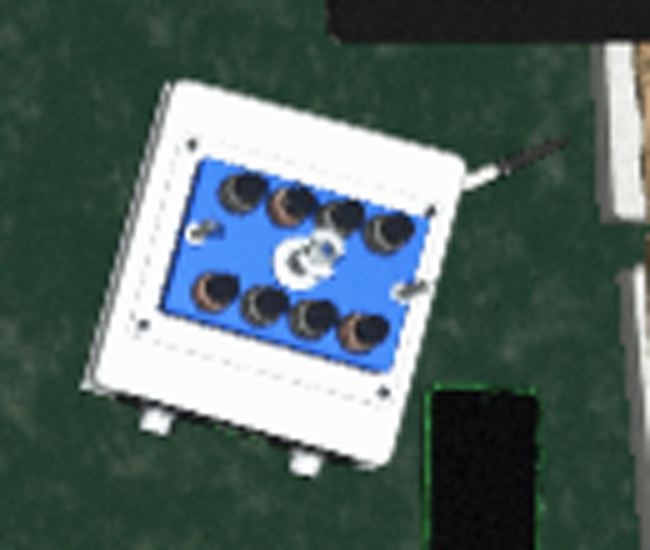

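The grasp missed. The fingers closed to 0.9 mm, and the wing is still at (265,172) on the cover. Visible finger tips in the wrist views look some 27 mm short of the reported TCP, so I'll check this in the scene camera.

```bash
python3 - <<'E'
from h import *
o=bot.get_obs();p=np.array(o['tool_pos']);s=bot.capture('scene')
q=proj('scene',[p,p+[0,0,27],p+[0,0,66],[508,236,74],[508,236,0]]);print(q.round(1))
x,y=q[0].astype(int)
for a in q[:3]:cv2.circle(s,tuple(int(v) for v in a),1,(0,255,0),-1)
c=s[y-90:y+60,x-90:x+90];cv2.imwrite('pics/sc1.png',cv2.resize(c,None,fx=4,fy=4,interpolation=cv2.INTER_CUBIC))
E
```

```text
[[230.5 140.7]
 [230.  131.7]
 [229.3 118.4]
 [232.7 191.7]
 [233.9 213.5]]
```

View pics/sc1.png

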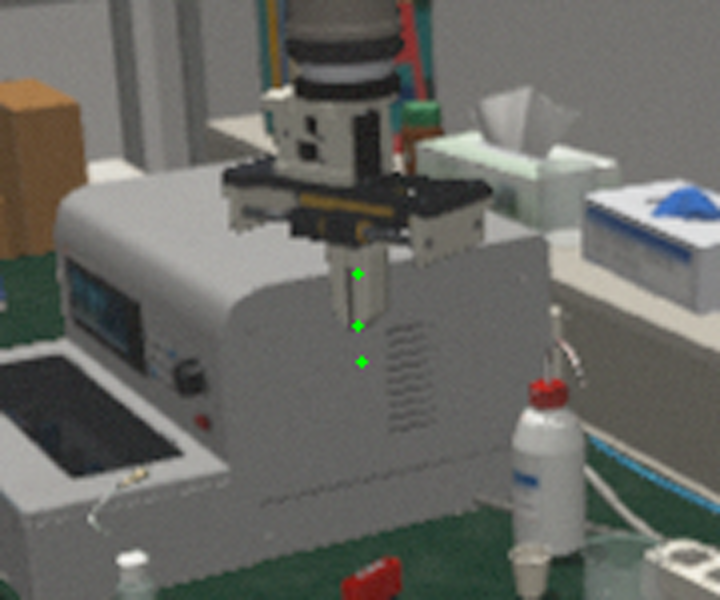

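The tips sit at crop (360,326), on the mark for 27 mm above the reported TCP. So the real finger ends are about 27 mm higher than reported, and I'll apply that offset from here on.

Emit:
jog_arm([
  {"xyz": [0,0,0.2],"spin": 0},
  {"xyz": [0,0,0.4],"spin": 0},
  {"xyz": [0,0,0.4],"spin": 0},
  {"xyz": [0,0,0.4],"spin": 0},
  {"xyz": [0,0,0.3],"spin": 0},
  {"xyz": [0,0,0.3],"spin": 0},
  {"xyz": [0,0,0.25],"spin": 0},
  {"xyz": [0,0,0.2],"spin": 0},
  {"xyz": [0,0,0.1],"spin": 0},
  {"xyz": [0,0,0],"spin": 0},
], gripper=100)

```text
time: 10.3
tool_pos: [508.0, 236.0, 25.4]
tcp_rot: [-3.141, 0.001, 0.41]
contact_force: [0.6, 0.3, -0.4]
grip_width: 91.0
finger_force: 0.0
```

Emit:
jog_arm([
  {"xyz": [0,0,0],"spin": 0},
  {"xyz": [0,0,0],"spin": 0},
  {"xyz": [0,0,0],"spin": 0},
  {"xyz": [0,0,0],"spin": 0},
  {"xyz": [0,0,0],"spin": 0},
  {"xyz": [0,0,0],"spin": 0},
  {"xyz": [0,0,0],"spin": 0},
  {"xyz": [0,0,0],"spin": 0},
  {"xyz": [0,0,0],"spin": 0},
  {"xyz": [0,0,0],"spin": 0},
], gripper=0)

```text
time: 11.55
tool_pos: [508.2, 236.1, 25.8]
tcp_rot: [-3.141, -0.0, 0.41]
contact_force: [-0.3, 1.0, -0.2]
grip_width: 16.0
finger_force: 30.0
```

Emit:
jog_arm([
  {"xyz": [0,0,-0.05],"spin": 0},
  {"xyz": [0,0,-0.05],"spin": 0},
  {"xyz": [0,0,-0.05],"spin": 0},
  {"xyz": [0,0,-0.08],"spin": 0},
  {"xyz": [0,0,-0.3],"spin": 0},
  {"xyz": [0,0,-0.5],"spin": 0},
  {"xyz": [0,0,-0.5],"spin": 0},
  {"xyz": [0,0,-0.5],"spin": 0},
  {"xyz": [0,0,-0.3],"spin": 0},
  {"xyz": [0,0,-0.1],"spin": 0},
])

```text
time: 12.8
tool_pos: [508.4, 236.0, 221.5]
tcp_rot: [3.141, -0.002, 0.41]
contact_force: [0.2, 0.6, -4.1]
grip_width: 15.6
finger_force: 30.0
```

```bash
cat > mix.py <<'E'
from h import *
a=cv2.imread('pics/t0.png')
# stud/rod tips by two-view: print candidates. crop coords -> full: u=300+X/5, v=130+Y/5
def full(x,y):return (300+x/5,130+y/5)
hole=full(0,0)
E
python3 - <<'E'
from h import *
show()
full=lambda x,y:(300+(x+.5)/5-.5,130+(y+.5)/5-.5)
# rod tops seen in the crop: bright-grey streaks; left (195,235)-(212,228), right (400,295)-(418,287); caps centres
print('rodL',ray('top',full(213,227),153).round(1),'rodR',ray('top',full(420,286),153).round(1))
print('stud',ray('top',full(325,243),166).round(1))
caps=[(242,192),(290,206),(340,217),(388,231),(214,291),(265,305),(314,319),(362,332)]
P=ray('top',[full(*c) for c in caps],128)[:,:2];print(P.round(1).tolist(),P.mean(0).round(1))
d=(P[:4]-P[:4].mean(0))+(P[4:]-P[4:].mean(0));v=d[0]-d[3];print('y axis ang',np.arctan2(v[1],v[0]))
cor=[(172,82),(465,160),(385,467),(92,388)]
Q=ray('top',[full(*c) for c in cor],56)[:,:2];print('house',Q.round(1).tolist(),Q.mean(0))
E
```

```text
time 12.8
tool_pos [508.444 235.992 221.517]
tcp_rot [ 3.141e+00 -2.000e-03  4.100e-01]
contact_force [ 0.24   0.618 -4.141]
moment [-0.136  0.188  0.014]
grip_width 15.56
finger_force 29.999
joint_positions [ 0.298  0.39   1.385 -0.     1.365  1.459]
rodL [[ 562.2 -132.   153. ]] rodR [[ 525.7 -249.2  153. ]]
stud [[ 550.2 -192.7  166. ]]
[[585.2, -154.7], [576.4, -182.5], [569.3, -211.5], [560.4, -239.2], [527.3, -136.1], [518.5, -165.5], [509.7, -193.8], [501.5, -221.4]] [ 543.5 -188.1]
y axis ang 1.2811362969259141
house [[664.3, -129.0], [611.5, -308.8], [422.8, -250.7], [474.9, -72.9]] [ 543.37668471 -190.32275344]
```

Emit:
jog_arm([
  {"xyz": [-0.1,0.17,0],"spin": 0},
  {"xyz": [-0.25,0.42,0],"spin": 0},
  {"xyz": [-0.32,0.54,0],"spin": 0},
  {"xyz": [-0.32,0.54,0],"spin": 0},
  {"xyz": [-0.32,0.54,0],"spin": 0},
  {"xyz": [-0.32,0.54,0],"spin": 0},
  {"xyz": [-0.32,0.54,0],"spin": 0},
  {"xyz": [-0.32,0.54,0],"spin": 0},
  {"xyz": [-0.22,0.35,0],"spin": 0},
  {"xyz": [-0.1,0.15,0],"spin": 0},
])

```text
time: 14.05
tool_pos: [454.3, -166.0, 218.6]
tcp_rot: [-3.139, 0.002, 0.407]
contact_force: [0.0, -0.2, -4.5]
grip_width: 16.1
finger_force: 30.0
```

Emit:
jog_arm([
  {"xyz": [0,0,0],"spin": 0.8},
  {"xyz": [0,0,0],"spin": 0.8},
  {"xyz": [0,0,0],"spin": 0.8},
  {"xyz": [0,0,0],"spin": 0.8},
  {"xyz": [0,0,0],"spin": 0.8},
  {"xyz": [0,0,0],"spin": 0.8},
  {"xyz": [0,0,0],"spin": 0.8},
  {"xyz": [0,0,0],"spin": 0.6},
  {"xyz": [0,0,0],"spin": 0.3},
  {"xyz": [0,0,0],"spin": 0},
])

```text
time: 15.3
tool_pos: [455.8, -163.9, 219.7]
tcp_rot: [-3.141, 0.001, -0.239]
contact_force: [-0.4, -0.9, -5.2]
grip_width: 15.6
finger_force: 30.0
```

```bash
python3 - <<'E'
from h import *
import json
show();c,R=cal('wrist')
w=bot.capture('wrist');cv2.imwrite('pics/w4.png',w)
json.dump({'c':{k:np.array(v).tolist() for k,v in c.items()}},open('w4.json','w'))
v=np.array([np.cos(1.279),np.sin(1.279)]);m=np.array([543.5,-190])
pts=[[*(m+64*v),153],[*(m-64*v),153],[*m,166]]
print(proj('wrist',pts,(c,R)).round(1))
cv2.imwrite('pics/w4b.png',cv2.resize(w[:250],None,fx=1.5,fy=1.5,interpolation=cv2.INTER_CUBIC))
E
```

```text
time 15.3
tool_pos [ 455.806 -163.917  219.722]
tcp_rot [-3.141e+00  1.000e-03 -2.390e-01]
contact_force [-0.387 -0.887 -5.191]
moment [-0.054  0.176  0.007]
grip_width 15.61
finger_force 29.999
joint_positions [-0.504  0.25   1.592  0.     1.3    1.307]
[[178.1  61.6]
 [362.7  71.7]
 [271.   64.6]]
```

View pics/w4b.png

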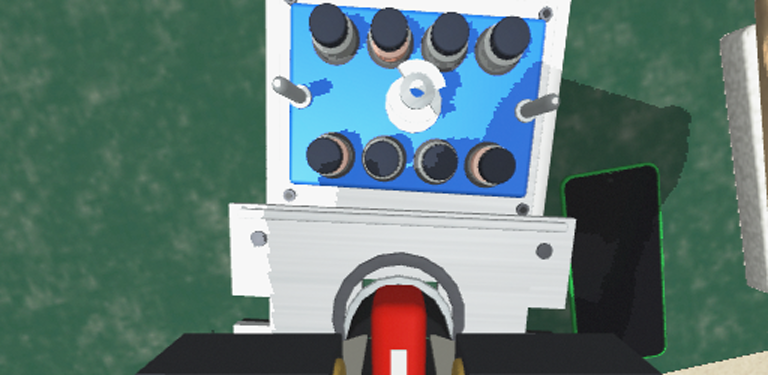

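Wrist view in full-frame pixels: rod tips about (185,56) and (369,67), stud nose about (280,59), and the cover's front edge from (153,137) to (383,146). Left notch is centred near row 206.

```bash
python3 - <<'E'
import cv2,numpy as np
w=cv2.imread('pics/w4.png');g=w.min(2)
print('L');print(g[49:68,176:204])
print('R');print(g[58:78,350:378])
print('S');print(g[40:80,264:300:2])
E
```

```text
L
[[ 73 174 247 247 247 247 247 247 247 247 243 247 247 247 247 247 247 117
   56  74  95  95  94  94  95  95  94  93]
 [ 70 174 247 247 247 247 247 247 247 244 192 246 247 247 247 247 247 117
   56  74  95  94  95  93  95  94  94  95]
 [ 70 173 247 247 247 247 247 222 127 132 129 135 180 211 247 247 247 116
   55  74  96  94  94  94  94  93  95  95]
 [ 70 172 247 247 247 247 222 148 157 155 149 143 131 124 153 246 247 116
   55  76  97  97  95  97  95  94  94  94]
 [ 69 172 247 247 247 244 173 242 247 246 202 150 141 130 119 120 169 117
   56  77  96  96  96  97  96  95  97  96]
 [ 70 174 247 247 247 245 208 247 247 247 241 152 142 132 122 114 109  92
   72  78  96  96  97  97  96  96  96  96]
 [ 70 171 247 247 247 196 234 247 247 247 237 152 140 132 122 114 108 111
  109  99  98  98  99  96  96  95  96  96]
 [ 73 174 247 247 247 194 203 247 247 247 237 155 141 134 124 114 106 108
  109 110 109 110 157 196 164  96  46  55]
 [ 72 172 247 247 247 228 173 211 247 239 209 153 142 131 121 113 105 105
  106 107 109 133 230 247 247 247 239 149]
 [ 72 173 247 247 247 226 160 173 179 174 161
[... 5771 characters left out ...]
212 209 202  59  50  49]
 [247 247 247 247 140 204 211 204 196 199 247 247 209 204 202  54  49  50]
 [247 247 247 247 247 122 160 178 189 233 247 247 174 204 202  48  49  49]
 [247 247 247 247 247 247 244 247 247 247 247 247 229 204 200  50  49  50]
 [247 247 247 247 247 247 247 247 247 247 247 247 247 203 198  49  49  51]
 [247 246 247 247 247 247 247 247 247 247 247 247 247 171 192  49  50  88]
 [244 247 247 247 247 247 247 247 247 247 247 247 247 230 170  87  56  88]
 [247 243 247 243 247 247 247 247 247 247 247 247 247 221 119  86  56  88]
 [247 245 247 247 247 247 247 247 247 247 247 247 245 247  57  87  88  88]
 [247 247 243 247 247 247 247 247 247 247 247 233 247 246  90  90  89  88]]
```

```bash
python3 - <<'E'
from h import *
import json
w=cv2.imread('pics/w4.png');g=w.min(2).astype(int)
c=json.load(open('w4.json'))['c'];cr=(c,Ro.from_euler('xyz',c['rotation']).as_matrix())
A=ray('wrist',[(184.6,55.2),(369.7,66.7)],153,cr);print(A.round(1),'mid',A.mean(0).round(1),'len',np.linalg.norm(A[0]-A[1]).round(1),'yang',np.arctan2(*(A[0]-A[1])[[1,0]]).round(4))
print('nose',ray('wrist',[(278,58.5)],166,cr).round(1))
print('colL168',g[130:150,168],g[188:222,168]);print('colR365',g[136:156,365],g[196:222,365])
print('rowL170',g[170,148:162],'rowL205',g[205,172:190]);print('rowR180',g[180,372:386],'rowR212',g[212,340:360])
E
```

```text
[[ 564.8 -134.3  153. ]
 [ 527.1 -256.6  153. ]] mid [ 546.  -195.4  153. ] len 127.9 yang 1.2721
nose [[ 546.1 -195.3  166. ]]
colL168 [ 68  60  61  64  67  92 228 247 247 141 247 247 247 247 247 237 247 247
 247 247] [247 247 247 247 247 247 247 247 247 136  60  59  59  58  58  61  59  58
  59  58  59  58  54  56  45  33  98 120 119 246 247 247 247 247]
colR365 [ 45  44  44  45  45  46  48  50  99 214 217 191 180 217 219 219 215 191
 163 220] [216 220 218 217 216 218 219 220 220 139  48  49  49  45  45  44  40  38
  39  40  41  41  41  39  36  33]
rowL170 [ 91  97  93  88  83 136 246 247 247 247 247 247 247 247] rowL205 [ 57  61  60  58  57  55  56 122 245 247 209 209 209 209 210 209 209 209]
rowR180 [215 214 215 214 214 213 212 167  51  38  34  35  34  32] rowR212 [216 215 215 215 215 215 215 215 215 215 206  84  41  43  45  44  45  43
  39  38]
```

```bash
python3 - <<'E'
from h import *
import json
c=json.load(open('w4.json'))['c'];cr=(c,Ro.from_euler('xyz',c['rotation']).as_matrix())
T=np.array([455.806,-163.917])
for z in(187,190,193):
    B=ray('wrist',[(179.2,207.4),(350.8,214.4)],z,cr)
    F=ray('wrist',[(168,140),(365,148)],z,cr)
    m=B.mean(0);d=B[0]-B[1];y=-.239;X=np.array([np.cos(y),np.sin(y)]);Y=np.array([np.sin(y),-np.cos(y)])
    df=F[0]-F[1]
    print(z,m.round(1),'len',np.linalg.norm(d).round(1),'yang',np.arctan2(d[1],d[0]).round(4),'edge',np.arctan2(df[1],df[0]).round(4),'off tool',(m[:2]-T)@X.round(4),(m[:2]-T)@Y)
    D=np.array([546.1,-195.35])-m[:2];print('  need',D@X,D@Y)
E
```

```text
187 [ 453.2 -163.9  187. ] len 114.2 yang 1.2875 edge 1.2898 off tool -2.4834328019226453 0.6354485517254457
  need 97.6519495186948 8.52867020860909
190 [ 454.2 -164.2  190. ] len 112.6 yang 1.2875 edge 1.2898 off tool -1.5376761519156175 0.635833920859195
  need 96.70620867151933 8.528284839475342
193 [ 455.1 -164.4  193. ] len 111.1 yang 1.2875 edge 1.2898 off tool -0.5919195019085961 0.6362192899929167
  need 95.76046782434389 8.52789947034162
```

Emit:
jog_arm([
  {"xyz": [0.1,0,0],"spin": 0},
  {"xyz": [0.2,0.02,0],"spin": 0},
  {"xyz": [0.25,0.026,0],"spin": 0},
  {"xyz": [0.25,0.02,0],"spin": 0},
  {"xyz": [0.2,0.02,0],"spin": 0},
  {"xyz": [0.15,0.02,0],"spin": 0},
  {"xyz": [0.055,0,0],"spin": 0.16},
  {"xyz": [0,0,0],"spin": 0},
  {"xyz": [0,0,0.05],"spin": 0},
  {"xyz": [0,0,0],"spin": 0},
])

```text
time: 16.6
tool_pos: [547.3, -195.1, 215.9]
tcp_rot: [-3.141, 0.001, -0.256]
contact_force: [-0.5, 0.5, -4.4]
grip_width: 15.7
finger_force: 30.0
```

```bash
python3 - <<'E'
from h import *
show()
T=bot.get_obs()['tool_pos'];y=-.255
X=np.array([np.cos(y),np.sin(y)]);Y=np.array([np.sin(y),-np.cos(y)])
want=np.array([546.1,-195.35])+1.2*X-0.6*Y
print('want',want,'rem',(want-T[:2])@X,(want-T[:2])@Y)
s=bot.capture('scene');cv2.imwrite('pics/s5.png',s)
x,yy=proj('scene',[[546,-195,150]])[0].astype(int)
cv2.imwrite('pics/s5c.png',cv2.resize(s[yy-50:yy+50,x-65:x+65],None,fx=6,fy=6,interpolation=cv2.INTER_CUBIC))
E
```

```text
time 16.6
tool_pos [ 547.267 -195.127  215.875]
tcp_rot [-3.141e+00  1.000e-03 -2.560e-01]
contact_force [-0.507  0.548 -4.428]
moment [-0.034  0.178 -0.026]
grip_width 15.663
finger_force 29.998
joint_positions [-0.474  0.434  1.332  0.     1.376  1.353]
want [ 547.4125432  -195.07209651] rem 0.12702559586524928 -0.08992713927562009
```

View pics/s5c.png

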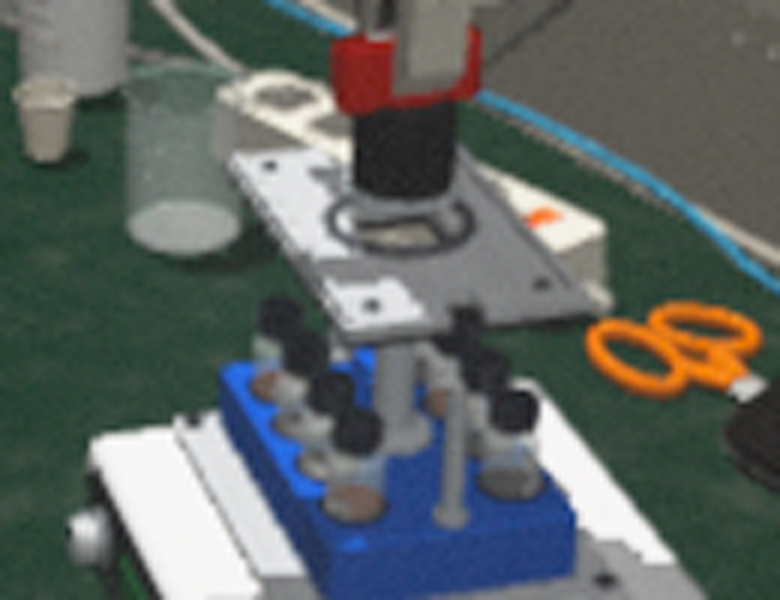

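The cover hangs level above the stud. Its near notch, at crop (465,312), lines up over the near rod at (455,370). Lowering gently.

Emit:
jog_arm([
  {"xyz": [0,0,0.05],"spin": 0},
  {"xyz": [0,0,0.05],"spin": 0},
  {"xyz": [0,0,0.05],"spin": 0},
  {"xyz": [0,0,0.05],"spin": 0},
  {"xyz": [0,0,0.05],"spin": 0},
  {"xyz": [0,0,0.05],"spin": 0},
  {"xyz": [0,0,0.04],"spin": 0},
  {"xyz": [0,0,0.04],"spin": 0},
  {"xyz": [0,0,0.03],"spin": 0},
  {"xyz": [0,0,0],"spin": 0},
])

```text
time: 17.9
tool_pos: [547.7, -195.3, 183.2]
tcp_rot: [-3.141, 0.0, -0.256]
contact_force: [0.5, 0.0, -5.1]
grip_width: 15.9
finger_force: 30.0
```

Emit:
jog_arm([
  {"xyz": [0,0,0.03],"spin": 0},
  {"xyz": [0,0,0.03],"spin": 0},
  {"xyz": [0,0,0.03],"spin": 0},
  {"xyz": [0,0,0.02],"spin": 0},
  {"xyz": [0,0,0],"spin": 0},
  {"xyz": [0,0,0],"spin": 0},
  {"xyz": [0,0,0],"spin": 0},
  {"xyz": [0,0,0],"spin": 0},
  {"xyz": [0,0,0],"spin": 0},
  {"xyz": [0,0,0],"spin": 0},
])

```text
time: 19.15
tool_pos: [547.8, -195.4, 174.6]
tcp_rot: [-3.141, -0.0, -0.256]
contact_force: [0.4, 0.1, -4.8]
grip_width: 15.9
finger_force: 30.0
```

```bash
python3 -c "
from h import *
show()"
```

```text
time 19.15
tool_pos [ 547.826 -195.367  174.61 ]
tcp_rot [-3.141 -0.    -0.256]
contact_force [ 0.412  0.062 -4.792]
moment [-0.002  0.117 -0.03 ]
grip_width 15.926
finger_force 29.998
joint_positions [-0.474  0.464  1.399  0.     1.278  1.353]
```

Emit:
jog_arm([
  {"xyz": [0,0,0.0125],"spin": 0},
  {"xyz": [0,0,0.0125],"spin": 0},
  {"xyz": [0,0,0.0125],"spin": 0},
  {"xyz": [0,0,0.0125],"spin": 0},
  {"xyz": [0,0,0],"spin": 0},
  {"xyz": [0,0,0],"spin": 0},
  {"xyz": [0,0,0],"spin": 0},
  {"xyz": [0,0,0],"spin": 0},
  {"xyz": [0,0,0],"spin": 0},
  {"xyz": [0,0,0],"spin": 0},
])

```text
time: 20.4
tool_pos: [547.9, -195.3, 170.6]
tcp_rot: [-3.141, -0.0, -0.256]
contact_force: [-0.3, 0.7, -0.7]
grip_width: 15.5
finger_force: 30.0
```

Emit:
jog_arm([
  {"xyz": [0,0,0.0125],"spin": 0},
  {"xyz": [0,0,0.0125],"spin": 0},
  {"xyz": [0,0,0],"spin": 0},
  {"xyz": [0,0,0],"spin": 0},
  {"xyz": [0,0,0],"spin": 0},
  {"xyz": [0,0,0],"spin": 0},
  {"xyz": [0,0,0],"spin": 0},
  {"xyz": [0,0,0],"spin": 0},
  {"xyz": [0,0,0],"spin": 0},
  {"xyz": [0,0,0],"spin": 0},
])

```text
time: 21.65
tool_pos: [547.9, -195.4, 168.6]
tcp_rot: [-3.142, -0.0, -0.256]
contact_force: [0.4, 1.3, -1.2]
grip_width: 15.8
finger_force: 30.0
```

Emit:
jog_arm([
  {"xyz": [0,0,0.0125],"spin": 0},
  {"xyz": [0,0,0],"spin": 0},
  {"xyz": [0,0,0.0125],"spin": 0},
  {"xyz": [0,0,0],"spin": 0},
  {"xyz": [0,0,0],"spin": 0},
  {"xyz": [0,0,0],"spin": 0},
  {"xyz": [0,0,0],"spin": 0},
  {"xyz": [0,0,0],"spin": 0},
  {"xyz": [0,0,0],"spin": 0},
  {"xyz": [0,0,0],"spin": 0},
])

```text
time: 22.9
tool_pos: [547.8, -195.4, 166.6]
tcp_rot: [-3.141, -0.0, -0.256]
contact_force: [0.5, 2.0, 0.4]
grip_width: 15.8
finger_force: 30.0
```

Emit:
jog_arm([
  {"xyz": [0,0,0.0125],"spin": 0},
  {"xyz": [0,0,0],"spin": 0},
  {"xyz": [0,0,0],"spin": 0},
  {"xyz": [0,0,0],"spin": 0},
  {"xyz": [0,0,0],"spin": 0},
  {"xyz": [0,0,0],"spin": 0},
  {"xyz": [0,0,0],"spin": 0},
  {"xyz": [0,0,0],"spin": 0},
  {"xyz": [0,0,0],"spin": 0},
  {"xyz": [0,0,0],"spin": 0},
])

```text
time: 24.15
tool_pos: [547.9, -195.4, 166.4]
tcp_rot: [3.141, -0.001, -0.256]
contact_force: [-1.7, 2.5, 5.2]
grip_width: 15.5
finger_force: 30.0
```

Contact with the ridge at 5 N. Backing now, following the ridge up lightly.

Emit:
jog_arm([
  {"xyz": [0,0,-0.003],"spin": -0.7},
  {"xyz": [0,0,-0.003],"spin": -0.7},
  {"xyz": [0,0,-0.003],"spin": -0.7},
  {"xyz": [0,0,-0.003],"spin": -0.7},
  {"xyz": [0,0,-0.002],"spin": -0.7},
  {"xyz": [0,0,-0.002],"spin": -0.7},
  {"xyz": [0,0,-0.002],"spin": -0.7},
  {"xyz": [0,0,0],"spin": 0},
  {"xyz": [0,0,0],"spin": 0},
  {"xyz": [0,0,0],"spin": 0},
])

```text
time: 25.4
tool_pos: [548.0, -194.8, 167.7]
tcp_rot: [-3.141, -0.001, 0.233]
contact_force: [-0.8, 4.5, 4.6]
grip_width: 15.8
finger_force: 30.0
```

Emit:
jog_arm([
  {"xyz": [0.001,-0.006,-0.003],"spin": -0.7},
  {"xyz": [0,0,-0.003],"spin": -0.7},
  {"xyz": [0,0,-0.002],"spin": -0.7},
  {"xyz": [0,0,-0.002],"spin": -0.7},
  {"xyz": [0,0,-0.002],"spin": -0.7},
  {"xyz": [0,0,-0.002],"spin": -0.7},
  {"xyz": [0,0,0],"spin": 0},
  {"xyz": [0,0,0],"spin": 0},
  {"xyz": [0,0,0],"spin": 0},
  {"xyz": [0,0,0],"spin": 0},
])

```text
time: 26.65
tool_pos: [547.7, -194.8, 168.0]
tcp_rot: [-3.141, -0.0, 0.653]
contact_force: [0.1, 2.3, 0.6]
grip_width: 15.7
finger_force: 30.0
```

The push has vanished; I'll test by lowering a little.

Emit:
jog_arm([
  {"xyz": [0,0,-0.002],"spin": -0.5},
  {"xyz": [0,0,0],"spin": -0.5},
  {"xyz": [0,0,0.006],"spin": 0},
  {"xyz": [0,0,0.006],"spin": 0},
  {"xyz": [0,0,0.006],"spin": 0},
  {"xyz": [0,0,0],"spin": 0},
  {"xyz": [0,0,0],"spin": 0},
  {"xyz": [0,0,0],"spin": 0},
  {"xyz": [0,0,0],"spin": 0},
  {"xyz": [0,0,0],"spin": 0},
])

```text
time: 27.9
tool_pos: [547.6, -194.7, 167.2]
tcp_rot: [-3.141, -0.0, 0.753]
contact_force: [-1.8, 4.3, 3.6]
grip_width: 15.8
finger_force: 30.0
```

Emit:
jog_arm([
  {"xyz": [0.004,-0.004,0],"spin": -0.5},
  {"xyz": [0,0,0],"spin": -0.5},
  {"xyz": [0,0,0.006],"spin": 0},
  {"xyz": [0,0,0.006],"spin": 0},
  {"xyz": [0,0,0],"spin": 0},
  {"xyz": [0,0,0],"spin": 0},
  {"xyz": [0,0,0],"spin": 0},
  {"xyz": [0,0,0],"spin": 0},
  {"xyz": [0,0,0],"spin": 0},
  {"xyz": [0,0,0],"spin": 0},
])

```text
time: 29.15
tool_pos: [547.7, -194.4, 165.8]
tcp_rot: [-3.141, 0.0, 0.854]
contact_force: [-2.3, 4.7, -0.4]
grip_width: 15.6
finger_force: 30.0
```

```bash
python3 -c "
from h import *
show()"
```

```text
time 29.15
tool_pos [ 547.679 -194.437  165.823]
tcp_rot [-3.141  0.     0.854]
contact_force [-2.283  4.652 -0.4  ]
moment [ 0.535  0.544 -0.013]
grip_width 15.592
finger_force 30.001
joint_positions [-0.473  0.47   1.414  0.     1.258  0.244]
```

No push 3 mm below the ridge line: the start has been passed. Lowering the knob.

Emit:
jog_arm([
  {"xyz": [0.003,-0.008,0],"spin": 0},
  {"xyz": [0,0,0.0125],"spin": 0},
  {"xyz": [0,0,0.0125],"spin": 0},
  {"xyz": [0,0,0.0125],"spin": 0},
  {"xyz": [0,0,0],"spin": 0},
  {"xyz": [0,0,0],"spin": 0},
  {"xyz": [0,0,0],"spin": 0},
  {"xyz": [0,0,0],"spin": 0},
  {"xyz": [0,0,0],"spin": 0},
  {"xyz": [0,0,0],"spin": 0},
])

```text
time: 30.4
tool_pos: [547.6, -193.9, 163.0]
tcp_rot: [3.141, -0.0, 0.854]
contact_force: [0.2, -2.8, -1.7]
grip_width: 15.7
finger_force: 30.0
```

Emit:
jog_arm([
  {"xyz": [-0.002,0.002,0.0125],"spin": 0},
  {"xyz": [0,0,0.0125],"spin": 0},
  {"xyz": [0,0,0.0125],"spin": 0},
  {"xyz": [0,0,0.0125],"spin": 0},
  {"xyz": [0,0,0],"spin": 0},
  {"xyz": [0,0,0],"spin": 0},
  {"xyz": [0,0,0],"spin": 0},
  {"xyz": [0,0,0],"spin": 0},
  {"xyz": [0,0,0],"spin": 0},
  {"xyz": [0,0,0],"spin": 0},
])

```text
time: 31.65
tool_pos: [547.5, -194.0, 158.9]
tcp_rot: [-3.142, -0.0, 0.854]
contact_force: [2.2, 0.5, -1.5]
grip_width: 15.7
finger_force: 30.0
```

Next, about 1 mm more to seat the knob on the cover.

Emit:
jog_arm([
  {"xyz": [0,0,0.009],"spin": 0},
  {"xyz": [0,0,0.006],"spin": 0},
  {"xyz": [0,0,0],"spin": 0},
  {"xyz": [0,0,0],"spin": 0},
  {"xyz": [0,0,0],"spin": 0},
  {"xyz": [0,0,0],"spin": 0},
  {"xyz": [0,0,0],"spin": 0},
  {"xyz": [0,0,0],"spin": 0},
  {"xyz": [0,0,0],"spin": 0},
  {"xyz": [0,0,0],"spin": 0},
])

```text
time: 32.9
tool_pos: [547.6, -194.0, 157.9]
tcp_rot: [3.141, -0.0, 0.854]
contact_force: [0.1, 3.8, 5.6]
grip_width: 15.9
finger_force: 30.0
```

```bash
python3 -c "
from h import *
show()"
```

```text
time 32.9
tool_pos [ 547.583 -194.01   157.949]
tcp_rot [ 3.141 -0.     0.854]
contact_force [0.113 3.753 5.551]
moment [ 0.266  0.11  -0.025]
grip_width 15.948
finger_force 30.001
joint_positions [-0.473  0.476  1.427  0.     1.238  0.244]
```

Emit:
jog_arm([
  {"xyz": [0,0,0],"spin": 0.8},
  {"xyz": [0,0,0],"spin": 0.8},
  {"xyz": [0,0,0],"spin": 0.8},
  {"xyz": [0,0,0],"spin": 0.8},
  {"xyz": [0,0,0],"spin": 0.8},
  {"xyz": [0,0,0],"spin": 0.8},
  {"xyz": [0,0,0],"spin": 0.8},
  {"xyz": [0,0,0],"spin": 0.8},
  {"xyz": [0,0,0],"spin": 0},
  {"xyz": [0,0,0],"spin": 0},
])

```text
time: 34.15
tool_pos: [548.0, -194.8, 158.0]
tcp_rot: [3.14, -0.001, 0.215]
contact_force: [3.2, -2.8, 3.8]
grip_width: 15.7
finger_force: 30.0
```

```bash
python3 -c "
from h import *
show()"
```

```text
time 34.15
tool_pos [ 548.026 -194.807  157.968]
tcp_rot [ 3.14e+00 -1.00e-03  2.15e-01]
contact_force [ 3.193 -2.807  3.801]
moment [-0.462 -0.369  0.029]
grip_width 15.72
finger_force 30.001
joint_positions [-4.730e-01  4.770e-01  1.426e+00 -1.000e-03  1.237e+00  8.830e-01]
```

Emit:
jog_arm([
  {"xyz": [0.004,0.006,0],"spin": 0.7},
  {"xyz": [0,0,0],"spin": 0.7},
  {"xyz": [0,0,0],"spin": 0.7},
  {"xyz": [0,0,0],"spin": 0.7},
  {"xyz": [0,0,0],"spin": 0.7},
  {"xyz": [0,0,0],"spin": 0.7},
  {"xyz": [0,0,0],"spin": 0.7},
  {"xyz": [0,0,0],"spin": 0},
  {"xyz": [0,0,0],"spin": 0},
  {"xyz": [0,0,0],"spin": 0},
])

```text
time: 35.4
tool_pos: [548.0, -195.6, 158.0]
tcp_rot: [3.14, -0.001, -0.274]
contact_force: [1.9, -5.4, 5.0]
grip_width: 15.6
finger_force: 30.0
```

```bash
python3 -c "
from h import *
show()"
```

```text
time 35.4
tool_pos [ 548.033 -195.557  157.962]
tcp_rot [ 3.14e+00 -1.00e-03 -2.74e-01]
contact_force [ 1.867 -5.393  4.959]
moment [-0.861 -0.071  0.039]
grip_width 15.623
finger_force 30.001
joint_positions [-4.740e-01  4.780e-01  1.425e+00 -1.000e-03  1.238e+00  1.372e+00]
```

Emit:
jog_arm([
  {"xyz": [0.006,0.009,0],"spin": 0.6},
  {"xyz": [0,0,0],"spin": 0.6},
  {"xyz": [0,0,0],"spin": 0.6},
  {"xyz": [0,0,0],"spin": 0.6},
  {"xyz": [0,0,0],"spin": 0.6},
  {"xyz": [0,0,0],"spin": 0.4},
  {"xyz": [0,0,0],"spin": 0},
  {"xyz": [0,0,0],"spin": 0},
  {"xyz": [0,0,0],"spin": 0},
  {"xyz": [0,0,0],"spin": 0},
])

```text
time: 36.65
tool_pos: [547.8, -196.1, 158.0]
tcp_rot: [3.14, -0.0, -0.614]
contact_force: [0.5, -4.6, 5.3]
grip_width: 15.5
finger_force: 30.0
```

```bash
python3 -c "
from h import *
show()"
```

```text
time 36.65
tool_pos [ 547.783 -196.057  157.956]
tcp_rot [ 3.14  -0.    -0.614]
contact_force [ 0.468 -4.574  5.293]
moment [-0.696  0.252 -0.044]
grip_width 15.535
finger_force 30.001
joint_positions [-4.750e-01  4.780e-01  1.424e+00 -1.000e-03  1.240e+00  1.711e+00]
```

Emit:
jog_arm([
  {"xyz": [0.004,0.006,0],"spin": 0.3},
  {"xyz": [0,0,0],"spin": 0.3},
  {"xyz": [0,0,0],"spin": 0.3},
  {"xyz": [0,0,0],"spin": 0.3},
  {"xyz": [0,0,0],"spin": 0.2},
  {"xyz": [0,0,0],"spin": 0.1},
  {"xyz": [0,0,0],"spin": 0},
  {"xyz": [0,0,0],"spin": 0},
  {"xyz": [0,0,0],"spin": 0},
  {"xyz": [0,0,0],"spin": 0},
])

```text
time: 37.9
tool_pos: [547.6, -196.2, 157.9]
tcp_rot: [3.141, 0.0, -0.764]
contact_force: [0.6, -3.3, 5.6]
grip_width: 16.1
finger_force: 30.0
```

```bash
python3 -c "
from h import *
show()"
```

```text
time 37.9
tool_pos [ 547.621 -196.215  157.907]
tcp_rot [ 3.141  0.    -0.764]
contact_force [ 0.561 -3.31   5.649]
moment [-0.499  0.337  0.093]
grip_width 16.146
finger_force 30.006
joint_positions [-4.750e-01  4.780e-01  1.423e+00 -1.000e-03  1.240e+00  1.859e+00]
```

Emit:
jog_arm([
  {"xyz": [0.002,0.003,0],"spin": 0.3},
  {"xyz": [0,0,0],"spin": 0.3},
  {"xyz": [0,0,0],"spin": 0.3},
  {"xyz": [0,0,0],"spin": 0.3},
  {"xyz": [0,0,0],"spin": 0},
  {"xyz": [0,0,0],"spin": 0},
  {"xyz": [0,0,0],"spin": 0},
  {"xyz": [0,0,0],"spin": 0},
  {"xyz": [0,0,0],"spin": 0},
  {"xyz": [0,0,0],"spin": 0},
])

```text
time: 39.15
tool_pos: [547.4, -196.3, 157.8]
tcp_rot: [3.14, 0.001, -0.883]
contact_force: [-0.2, -2.6, 4.4]
grip_width: 16.0
finger_force: 30.0
```

```bash
python3 -c "
from h import *
show()"
```

```text
time 39.15
tool_pos [ 547.439 -196.325  157.823]
tcp_rot [ 3.14e+00  1.00e-03 -8.83e-01]
contact_force [-0.206 -2.552  4.435]
moment [-0.408  0.269  0.188]
grip_width 16.016
finger_force 30.023
joint_positions [-4.760e-01  4.790e-01  1.424e+00 -1.000e-03  1.241e+00  1.979e+00]
```

Emit:
jog_arm([
  {"xyz": [0,0,0],"spin": 0.2},
  {"xyz": [0,0,0],"spin": 0.2},
  {"xyz": [0,0,0],"spin": 0.2},
  {"xyz": [0,0,0],"spin": 0.1},
  {"xyz": [0,0,0],"spin": 0},
  {"xyz": [0,0,0],"spin": 0},
  {"xyz": [0,0,0],"spin": 0},
  {"xyz": [0,0,0],"spin": 0},
  {"xyz": [0,0,0],"spin": 0},
  {"xyz": [0,0,0],"spin": 0},
])

```text
time: 40.4
tool_pos: [547.3, -196.4, 157.8]
tcp_rot: [3.14, 0.0, -0.953]
contact_force: [-1.7, -3.1, 5.7]
grip_width: 15.8
finger_force: 30.1
```

```bash
python3 -c "
from h import *
show()"
```

```text
time 40.4
tool_pos [ 547.34  -196.419  157.799]
tcp_rot [ 3.14   0.    -0.953]
contact_force [-1.66  -3.131  5.72 ]
moment [-0.439  0.301  0.388]
grip_width 15.765
finger_force 30.132
joint_positions [-4.760e-01  4.790e-01  1.424e+00 -1.000e-03  1.241e+00  2.048e+00]
```

The moment jumped to 0.39 N·m, so the knob is firm. Releasing and withdrawing.

Emit:
jog_arm([
  {"xyz": [0,0,0],"spin": 0},
  {"xyz": [0,0,0],"spin": 0},
  {"xyz": [0,0,0],"spin": 0},
  {"xyz": [0,0,0],"spin": 0},
  {"xyz": [0,0,0],"spin": 0},
  {"xyz": [0,0,0],"spin": 0},
  {"xyz": [0,0,-0.1],"spin": 0},
  {"xyz": [0,0,-0.3],"spin": 0},
  {"xyz": [0,0,-0.3],"spin": 0},
  {"xyz": [0,0,-0.3],"spin": 0},
], gripper=100)

```text
time: 41.65
tool_pos: [548.1, -196.2, 239.2]
tcp_rot: [-3.141, -0.001, -0.956]
contact_force: [-0.7, -0.1, -0.5]
grip_width: 92.0
finger_force: 0.0
```

Emit:
jog_arm([
  {"xyz": [0,0,-0.3],"spin": 0},
  {"xyz": [0,0,-0.2],"spin": 0},
  {"xyz": [0,0,-0.1],"spin": 0},
  {"xyz": [0,0,0],"spin": 0},
  {"xyz": [0,0,0],"spin": 0},
  {"xyz": [0,0,0],"spin": 0},
  {"xyz": [0,0,0],"spin": 0},
  {"xyz": [0,0,0],"spin": 0},
  {"xyz": [0,0,0],"spin": 0},
  {"xyz": [0,0,0],"spin": 0},
])

```text
time: 42.9
tool_pos: [548.1, -196.2, 285.7]
tcp_rot: [-3.142, 0.0, -0.956]
contact_force: [0.2, 0.1, 0.1]
grip_width: 91.9
finger_force: 0.0
```

```bash
python3 - <<'E'
from h import *
show();cr=cal('wrist')
w=bot.capture('wrist');cv2.imwrite('pics/w6.png',w)
a=w.astype(int)
red=(a[...,2]>110)&(a[...,1]<80)&(a[...,0]<80)
print(rect('wrist',red,206,(265,192),200,cr))
E
```

```text
time 42.9
tool_pos [ 548.1   -196.151  285.714]
tcp_rot [-3.142  0.    -0.956]
contact_force [0.153 0.117 0.123]
moment [ 0.014  0.196 -0.059]
grip_width 91.855
finger_force 0.0
joint_positions [-0.475  0.403  1.192  0.     1.546  2.052]
(array([ 547.2, -196.8]), [15.0, 54.2], 2.228)
```

View pics/w6.png

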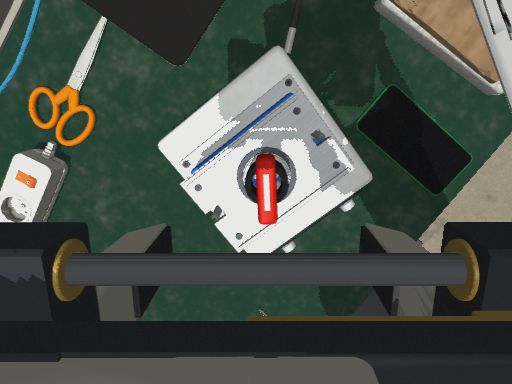

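The cover sits on the vials with the rods in its notches at (217,213) and (318,138). The wing knob, at (266,187), is free of the gripper. Handing in.

```bash
python3 -c "
from plant import bot
print(bot.close_job())"
```

```text
the job is handed in; nothing more can be done
None
```

I handed the job in at about 43 s: the cover is level on the vials, the knob was backed past its thread start and turned forward until firm (0.39 N·m), then released, and the other bench items were left alone; no verdict came back.

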